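Free a box from its lipped cradle

ROBOT

A 7-joint arm with a two-finger parallel gripper is mounted at the origin on a cart in front of the work surface, level with it; the furniture and walls round the work are solid. World frame = base frame: x ahead of the robot, y to its left, z up, the work surface at z = 0. Lengths are in m, angles in degrees, forces in N, time in s.
With the tool pointing down it reaches from about 0.4 to 0.925 m from the base axis. Payload 4.1 kg.
Tool frame: the origin (TCP) lies at the very end of the fingers, on their centre line; the grasp point (between the pads) lies robot.pinch_z behind it (robot.pinch_z is the distance from the TCP to the grasp point, in m); z points along the fingers, y is the direction in which the jaws open and shut (so a half turn about z gives the same grasp; the last joint's range is limited). The gripper opens to 85 mm and grips with 20 to 120 N. Pads are 22 mm wide; open, the fingers measure 114 mm over their backs; the gripper's body (76 mm by 85 mm) begins 54 mm behind the grasp point. The pads swing forward as they close: fully open they stand 13 mm farther back than shut.
Start: joints at [66.177, 22.827, 2.584, 88.041, -1.071, 69.15, -2.905], TCP at [0.203, -0.618, 0.231] pointing down, gripper open.
Joint ranges: [-161.44, 161.44], [-28.35, 127.94], [-78.24, 83.42], [0, 140.83], [-78.03, 258.03], [13.02, 114.36], [-168.23, 168.23]. Speed limits (degrees/s): [147.25, 147.25, 180, 180, 180, 180, 180].

INTERFACE

Orientations are given as [roll, pitch, yaw] about the fixed x, y, z axes, in that order (R = Rz(yaw) Ry(pitch) Rx(roll)).
In Python, from workcell import status, imaging, robot, spotter gives the robot as it stands.
- The arm moves only by the shell command python3 -m jog 'ROWS' [OPENING] [FORCE]. ROWS is text: rows parted by semicolons, each of 6 numbers parted by spaces: the shift along the tool's x, y, z in mm, then the turn, a rotation vector about the tool's x, y, z in rad. In form: tx ty tz rx ry rz; .... A call has 1 to 10 rows; each row is the pose to reach, as a shift and turn from the pose measured when the call began, along the tool's axes at that moment; what a row does not reach only later rows make up. A row lasts 1/12 s, in which the tool goes at most 41.7 mm and 7.16 degrees, less where a joint would pass 70% of its speed; a pose out of reach is approached as far as the arm can. A call with a gripper value outside its range is refused whole. OPENING is the opening, from 0 (shut) to 1 (fully open), set as the call begins (- or left out, the last holds). The fingers move at their own pace and stop on an object; FORCE is the grip in N (left out, the last holds). Time passes only in rows, so rows that repeat a pose let the fingers close. It gives the time, the measured TCP pose, the force and the opening at its end, in the units of the state.
- status.observe(): the state, without advancing time (a new reading comes with each control period).
- imaging.grab_frame(name): name is "scene" or "top"; returns a dict with "pixels" (420x560x3 uint8, blue, green, red), "z_map" (420x560 float32, m along the optical axis (not along the pixel's ray), 0 where there is no reading), "fx", "fy", "cx", "cy" (pixels), "position" and "orientation" of the camera in the world. Camera axes: x right, y down, z forward; pixel columns grow to the right and rows downward; lengths in m; the calibration is good to about 2 mm. A picture is of the moment at which its call begins.
- robot.sign_off(): hands the job in, once; it reports no verdict.
Trained networks look in a picture, given as the dict that the camera call returned (one of the last four; its "shot" number tells which), for a name from the list of things; names that differ only in an ending like _2 or _b are one class to them, and where a whole thing is asked for, a point or a joint stands for the part that bears it (a point fixed in the world has none). Each returns a list of dicts, best first, with "p" (0 to 1); they miss things now and then, are a little off and sometimes report something else, mostly with a low value. They report only what shows in the picture. A call takes as long as a camera call. They do not tell look-alikes from the thing itself.
- spotter.spot_in(label, picture): "box" ([centre column, centre row, width, height] in pixels, round what is visible of it).
- spotter.outline_of(label, picture): "mask" (420x560 bool, what is visible of it) and "box" ([centre column, centre row, width, height] in pixels, round what is visible of it).
The state is a dict: "time": time; "qpos": joint angles; "qd": joint speeds; "tau": joint torques, N m; "tool_pos": TCP position; "eef_rot": TCP orientation; "force": force on the tool from outside, world axes, zero at the start; "wrist_torque": the same for the moment, N m; "finger_gap": finger opening in m.
Only numpy, scipy, OpenCV 4.12 (cv2) and the standard library are available. Lean on these libraries where they do the work, as an engineer would, in place of code of your own. Each camera call takes 0.05 s, during which the arm holds its last target.

TASK

The white box lies in a bench cradle, its far end caught under the orange lip and its near end behind the low orange stop. Tilt it by raising the near end until it clears the stop, draw it out from under the lip, and set it down flat in the middle of the green mat without dropping it. Leave the blue box in the other cradle alone.

Things in the scene. Friction and masses are not known exactly. Their poses are not given: they have to be found in the camera images.
- white_box_center (a point): centre (half-way up) of the loose white box, 57 (its x) x 89 (its y, along the cradle's x) x 31 mm, about 110 g, z up. Grip it across its 57 mm width, fingers beside the narrow cradle floor. Level lifting and sliding are blocked. Way out, in the cradle's frame: raise its +x end by about 18 degrees while its centre goes straight up to x = 0, z = 48 mm; still tilted, move 25 mm or more to +x; then up
- cradle_white: fixed cradle of the white box (its twin holds the blue box). Origin: centre of underside, on the table; z up; x from the lipped end (away from the robot) to the stop (towards it). In mm: flange 132x86x4; floor 46 wide, z 18; end wall inner face x -48.5; stop x 48.5 to 53.5, 46 wide, top z 35; lip x -54.5 to -32.5, z 57 to 62, 78 wide; cheeks under it, y 33 to 39 each side; sides open elsewhere
- mat: flat mat with a green top and a thin black edge, fixed to the table, 150 (x) x 110 (y) x 4 mm thick. Origin: centre of its underside, on the table; z up
- blue_box_center (a point): centre (half-way up) of the dark blue slide carton, 62 (its x) x 86 (its y) x 24 mm high, loose in the other cradle; to be left alone
Things that resemble listed ones, but are neither listed nor needed, are in the scene too. What is shaped like the mat but red is not meant.

How it is judged:
By the outcome, as a careful person would: the job done as asked, in the order asked, and still so for the second after the job is handed in, with the robot touching nothing.
It also fails if it takes over 45 s, if anything falls off the work surface, if the arm or the gripper's body presses on something with over 40 N, if the wrist force passes 120 N, or if a joint passes its speed limit or range.

## Working session

There is one attempt and no reset: what is moved stays moved. The work goes in short steps, Python scripts to look and compute and a shell command to move; the robot and the scene stay as the last step left them, time stands still between calls to the robot, and variables do not carry over. Pictures are saved under pics/ and viewed, and the job is handed in when it is done.

```bash
ls; mkdir -p pics; python3 - <<'E'
from workcell import status, imaging, robot, spotter
import cv2,pickle
s=status.observe();print(s); print(robot.pinch_z)
for n in("scene","top"):
    f=imaging.grab_frame(n);cv2.imwrite(f"pics/{n}0.png",f["pixels"])
    print(n,{k:v for k,v in f.items() if k not in("pixels","z_map")})
    for l in("white_box_center","cradle_white","mat","blue_box_center"):
        print(l,[(round(d["p"],2),d["box"]) for d in spotter.spot_in(l,f)])
    pickle.dump(f,open(f"{n}0.pkl","wb"))
E
```

```text
pics
{'time': 0.0, 'qpos': array([66.17781366, 22.87325755,  2.57995159, 88.11530821, -1.07095013,
       69.1499005 , -2.90583379]), 'qd': array([-0.04342786, -0.03213496, -0.07788562, -0.00807028,  0.08483357,
       -0.03755999, -0.04945142]), 'tau': array([-1.17056513e-05, -4.75117671e+01,  1.36474047e+00, -2.54224563e+01,
        1.16485413e-02,  9.47917812e-03, -7.60972341e-06]), 'tool_pos': array([ 0.20229709, -0.61703988,  0.23023947]), 'eef_rot': array([-1.79885969e+02,  8.26643479e-03,  1.81558214e+01]), 'force': array([0.28773713, 0.23981563, 0.14793416]), 'wrist_torque': array([0.02244459, 0.00734038, 0.01244863]), 'finger_gap': 0.08531975050332338}
0.0187
scene {'fx': 460.0842306020291, 'fy': 460.0842306020291, 'cx': 279.77518914418715, 'cy': 209.82475966532337, 'position': array([-0.0129452 ,  0.028335  ,  0.73672544]), 'orientation': array([-141.50240136,   -0.66528885,  -59.16888598]), 'shot': 1}
white_box_center [(0.93, [415.1, 255.8, 40.5, 50.9])]
cradle_white [(0.77, [410.9, 256.2, 67.3, 82.7])]
mat [(0.88, [165.2, 184.6, 82.2, 68.2]), (0.74, [252.6, 212.3, 76.1, 66.6])]
blue_box_center [(0.68, [332.9, 210.8, 49.0, 47.2])]
top {'fx': 460.32776176126873, 'fy': 460.32776176126873, 'cx': 278.9625699336611, 'cy': 205.51930662851078, 'position': array([0.39828271, 0.2762998 , 1.10520373]), 'orientation': array([-1.75469165e+02,  7.67186741e-03, -8.95198658e+01]), 'shot': 2}
white_box_center [(0.79, [379.1, 195.3, 30.1, 37.8])]
cradle_white [(0.79, [375.6, 194.3, 39.8, 62.0])]
mat [(0.94, [245.4, 213.1, 55.5, 69.8]), (0.94, [157.2, 228.2, 50.3, 68.7])]
blue_box_center [(0.65, [304.8, 191.6, 28.2, 35.6])]
```

View pics/scene0.png

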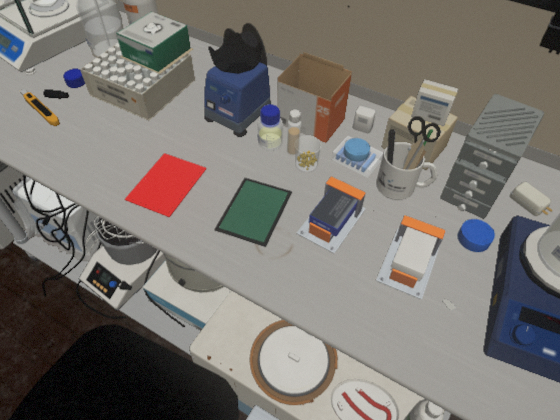

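View pics/top0.png

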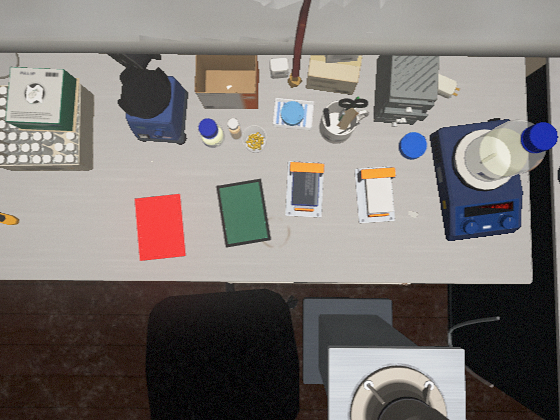

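The scene view shows the white box at about (415,255) in its cradle, the blue one at (333,211), the green mat at (254,211) and the red decoy at (166,184). In the top view they are at (377,195), (305,190), (244,213) and (160,227).

```bash
cat > h.py <<'E'
import numpy as np,cv2,pickle
from scipy.spatial.transform import Rotation as R
def pts(f):
    z=f["z_map"];v,u=np.mgrid[:z.shape[0],:z.shape[1]]
    c=np.stack([(u-f["cx"])/f["fx"]*z,(v-f["cy"])/f["fy"]*z,z],-1)
    return c@R.from_euler("xyz",f["orientation"],degrees=True).as_matrix().T+f["position"]
def rect(P):
    (c,s,a)=cv2.minAreaRect((P[:,:2]*1000).astype(np.float32));return np.round(c,1),np.round(s,1),round(a,1)
E
python3 - <<'E'
from h import *
for n in("scene","top"):
    f=pickle.load(open(n+"0.pkl","rb"));P=pts(f)
    boxes={"scene":dict(w=(365,205,460,305),g=(210,170,300,250),b=(290,170,372,255)),"top":dict(w=(350,160,402,230),g=(212,172,276,254),b=(282,155,330,222))}[n]
    for k,(a,b,c,d) in boxes.items():
        Q=P[b:d,a:c].reshape(-1,3);C=f["pixels"][b:d,a:c].reshape(-1,3).astype(int)
        hsv=cv2.cvtColor(f["pixels"],cv2.COLOR_BGR2HSV)[b:d,a:c].reshape(-1,3)
        z=Q[:,2]*1000
        print(n,k,"table z",np.round(np.median(z[(abs(z)<3)]),2))
        if k=="g":
            m=(C.sum(1)<260)&(z<15); m2=(hsv[:,1]>90)&(C[:,1]>50)&(z<15)
            m=cv2.morphologyEx(m.reshape(d-b,c-a).astype(np.uint8),cv2.MORPH_OPEN,np.ones((3,3))).ravel()>0
            print(" mat",rect(Q[m]),np.median(z[m])," green",rect(Q[m2]),m2.sum())
        else:
            o=(hsv[:,0]<20)&(hsv[:,1]>150)
            lip=o&(z>54)&(z<70)
            print(" lip",rect(Q[lip]),np.median(z[lip]),lip.sum())
            st=o&(z<42)&(z>28); print(" stop",rect(Q[st]),np.median(z[st]),Q[st].mean(0),st.sum())
            t=(~o)&(z>(40))&(z<56)
            t=cv2.morphologyEx(t.reshape(d-b,c-a).astype(np.uint8),cv2.MORPH_OPEN,np.ones((3,3))).ravel()>0
            print(" top",rect(Q[t]),np.median(z[t]),t.sum())
            cr=(z>9); 
            m=(C.min(1)>0)
            print(" flangeheight",np.sum((z>2)&(z<7)))
    # enlarged crops
    a,b,c,d=boxes["w"];cv2.imwrite(f"pics/{n}_w.png",cv2.resize(f["pixels"][b:d,a:c],None,fx=6,fy=6,interpolation=cv2.INTER_NEAREST)[:600,:800])
E
```

```text
scene w table z 0.01
 lip (array([554.9,  53.2]), array([21.9, 76.1]), 3.9) 61.93430935993138 375
 stop (array([460.5,  45.9]), array([ 6.2, 42.3]), 7.1) 33.69605330565029 [0.46054313 0.045835   0.033606  ] 69
 top (array([509.6,  52.1]), array([88.9, 77.7]), 2.1) 48.97954987948905 1375
 flangeheight 1312
scene g table z 0.26
 mat (array([465.2, 365. ]), array([149.7, 108.8]), 10.0) 4.072402511472006  green (array([466.7, 364.3]), array([134. ,  90.9]), 10.4) 782
scene b table z 0.01
 lip (array([565.9, 216.2]), array([74.9, 23.6]), 86.2) 61.92735840898867 323
 stop (array([471.6, 220.4]), array([42.8,  5.7]), 87.0) 33.35948118244575 [0.47175672 0.21969924 0.03277429] 76
 top (array([526.8, 217.2]), array([76.2, 89.2]), 89.0) 42.3610807702246 1083
 flangeheight 944
top w table z 0.44
 lip (array([557.7,  52.3]), array([21.5, 77.8]), 4.2) 62.57502571384666 310
 stop (array([463.7,  45.9]), array([ 4.4, 44.5]), 4.6) 35.18595049577255 [0.46347423 0.04636705 0.03520169] 38
 top (array([509.3,  47.4]), array([79.8, 57.6]), 4.6) 49.266293319294995 866
 flangeheight 837
top g table z 0.74
 mat (array([468.4, 363.6]), array([148.9, 107.6]), 9.7) 4.117431830009677  green (array([468.4, 362.1]), array([134.2,  94. ]), 9.8) 1219
top b table z 0.5
 lip (array([569.5, 214.7]), array([76.1, 22.4]), 88.0) 62.20391079494747 312
 stop (array([475.5, 219.9]), array([ 4.9, 39.7]), 0.1) 34.991392953905965 [0.47524583 0.21996276 0.03493262] 38
 top (array([523.3, 217.6]), array([61.7, 75.5]), 87.7) 43.02190702115771 694
 flangeheight 723
```

```bash
python3 - <<'E'
import cv2,numpy as np
a=cv2.imread("pics/scene_w.png");b=cv2.imread("pics/top_w.png");h=max(a.shape[0],b.shape[0])
p=lambda i:np.pad(i,((0,h-i.shape[0]),(0,0),(0,0)))
o=np.hstack([p(a),p(b)]);s=min(800/o.shape[1],600/o.shape[0]);print(s);cv2.imwrite("pics/w.png",cv2.resize(o,None,fx=s,fy=s))
E
```

```text
0.9070294784580499
```

View pics/w.png

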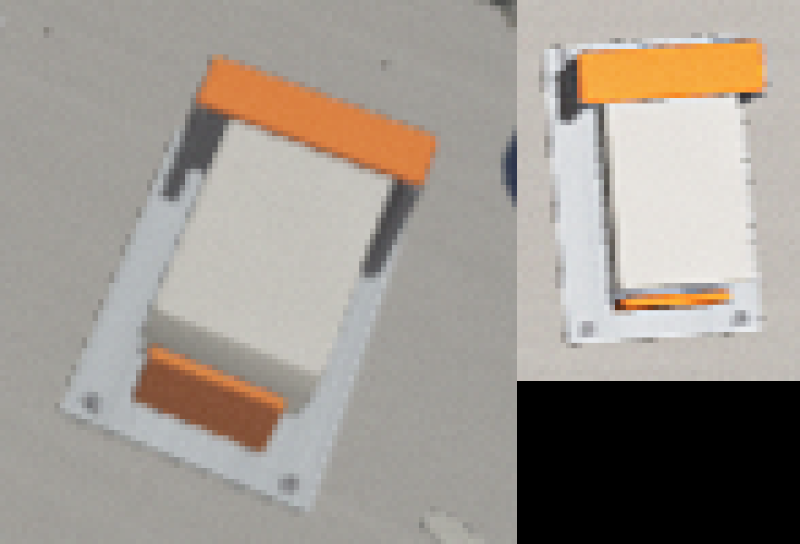

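```bash
python3 - <<'E'
from h import *
O=np.array([513,49.6]);a=np.radians(184.2);X=np.array([np.cos(a),np.sin(a)]);Y=np.array([-np.sin(a),np.cos(a)])
for n in("scene","top"):
    f=pickle.load(open(n+"0.pkl","rb"));P=pts(f)*1000
    # heightmap 50mm
    Q=P.reshape(-1,3);hsv=cv2.cvtColor(f["pixels"],cv2.COLOR_BGR2HSV).reshape(-1,3)
    ok=(f["z_map"].ravel()>0)
    print(n,"height map rows x 300..750, cols y -650..500 /50mm")
    for x in range(200,750,50):
        print(x,[int(np.max(Q[s,2])) if (s:=ok&(abs(Q[:,0]-x)<=25)&(abs(Q[:,1]-y)<=25)).any() else -9 for y in range(500,-700,-50)])
    D=Q[:,:2]-O;cx=D@X;cy=D@Y;z=Q[:,2]
    t=ok&(abs(z-49)<2)&(hsv[:,1]<60)&(abs(cx)<60)&(abs(cy)<45)
    m=t&(abs(cy)<20)&(cx>0);print("near end x by y",[round(np.percentile(cx[t&(abs(cy-c)<4)],98),1) for c in(-20,-10,0,10,20)])
    print("y extents",[(round(np.percentile(cy[t&(abs(cx-c)<4)],2),1),round(np.percentile(cy[t&(abs(cx-c)<4)],98),1)) for c in(-25,-15,0,15,30,38)])
    l=ok&(abs(z-62)<2)&(hsv[:,0]<20)&(hsv[:,1]>150)&(abs(cx+43)<25)&(abs(cy)<50)
    print("lip x",np.percentile(cx[l],[2,98]),"y",np.percentile(cy[l],[2,98]))
E
```

```text
scene height map rows x 300..750, cols y -650..500 /50mm
200 [-353, -352, -352, -354, -355, -359, -9, -9, -9, -9, -9, -9, -9, -9, -9, -9, -9, -9, -9, -9, -9, -9, -9, -9]
250 [-369, -364, -361, -359, -362, -391, -394, -403, -406, -9, -9, -9, -9, -9, -9, -9, -9, -9, -9, -9, -9, -9, -9, -9]
300 [3, 3, 2, 3, 2, 3, 3, 3, 3, 2, 4, 3, 2, 4, -1, -9, -9, -9, -9, -9, -9, -9, -9, -9]
350 [7, 4, 3, 3, 3, 3, 3, 3, 3, 3, 3, 4, 4, 4, 4, 3, -9, -9, -9, -9, -9, -9, -9, -9]
400 [7, 3, 8, 7, 7, 3, 3, 3, 2, 3, 4, 3, 52, 74, 50, 22, -9, -9, -9, -9, -9, -9, -9, -9]
450 [6, 3, 8, 8, 7, 36, 37, 3, 7, 52, 50, 5, 72, 79, 72, -2, -9, -9, -9, -9, -9, -9, -9, -9]
500 [6, 5, 7, 9, 7, 45, 46, 3, 50, 52, 51, 3, 83, 104, 96, -9, -9, -9, -9, -9, -9, -9, -9, -9]
550 [3, 3, 7, 7, 6, 64, 65, 4, 64, 64, 63, 4, 187, 185, -741, -743, -9, -9, -9, -9, -9, -9, -9, -9]
600 [3, 69, 4, 62, 62, 63, 62, 4, 4, 3, 27, 28, 185, 102, -736, -739, -9, -9, -9, -9, -9, -9, -9, -9]
650 [180, 102, 115, 113, 62, 48, 143, 130, 174, 117, 146, 124, 100, 104, -9, -873, -874, -9, -9, -9, -9, -9, -9, -9]
700 [177, 133, 121, 131, 48, 50, 143, 186, 
[... 1413 characters left out ...]
, 674, 32, 251, 330, 330, -9, -9, -9, 0, -9, -9, -9, -9, -9]
650 [673, 673, 673, 674, 684, 682, 682, 673, 673, 673, 673, 120, 102, 261, 262, 83, -9, -9, -10, -9, -9, -9, -9, -9]
700 [180, 131, 122, 127, 48, 54, 144, 187, 186, 181, 181, 179, 6, 6, 83, 83, 6, 0, -9, -9, -9, -9, -9, -9]
near end x by y [np.float64(40.6), np.float64(42.1), np.float64(41.7), np.float64(42.6), np.float64(40.9)]
y extents [(np.float64(-22.9), np.float64(30.2)), (np.float64(-26.2), np.float64(29.5)), (np.float64(-24.7), np.float64(28.1)), (np.float64(-25.3), np.float64(29.4)), (np.float64(-24.5), np.float64(28.0)), (np.float64(-25.2), np.float64(29.7))]
lip x [-55.04304953 -34.78539236] y [-35.99711977  37.74279917]
```

```bash
cat >> h.py <<'E'
def go(p,yaw,tilt=0,n=1,pinch=None):
    """world tcp target p (m), tool down yaw deg; tilt about cradle y raising near end; prints rows"""
    from workcell import status
    s=status.observe();T=R.from_euler("xyz",s["eef_rot"],degrees=True)
    # tool y axis at yaw: near(robot-side, -tool x) end raised = rotation about tool y
    G=R.from_euler("xyz",[180,0,yaw],degrees=True)*R.from_rotvec([0,np.radians(tilt),0])
    d=T.inv().apply(np.array(p)-s["tool_pos"])*1000; r=(T.inv()*G).as_rotvec()
    print("t",s["time"],"pos",s["tool_pos"].round(4),"rot",s["eef_rot"].round(2),"F",s["force"].round(1),"gap",round(s["finger_gap"],4))
    for i in range(1,n+1): print(" ".join(f"{v:.1f}" for v in d*i/n)," ".join(f"{v:.4f}" for v in r*i/n))
E
python3 -c "
from h import *
go([.36,-.30,.25],4.2); go([.43,-.05,.25],4.2)"
```

```text
t 0.5 pos [ 0.2025 -0.6177  0.2313] rot [180.     0.    18.15] F [-0.4 -0.   0.1] gap 0.0853
248.6 -252.8 -18.7 0.0001 0.0000 0.2436
t 0.5 pos [ 0.2025 -0.6177  0.2313] rot [180.     0.    18.15] F [-0.4 -0.   0.1] gap 0.0853
393.1 -468.5 -18.7 0.0001 0.0000 0.2436
```

```bash
python3 -m jog '28 -28 -5 0 0 0.03; 56 -56 -10 0 0 0.06; 84 -84 -18 0 0 0.09; 112 -112 -18 0 0 0.12; 140 -140 -18 0 0 0.15; 168 -170 -18 0 0 0.18; 196 -198 -18 0 0 0.21; 224 -226 -18 0 0 0.24; 249 -253 -18 0 0 0.2436; 249 -253 -18 0 0 0.2436' 1 50; python3 -c "
from h import *
go([.43,-.05,.25],4.2,n=7); go([.513,.05,.16],4.2)"
```

```text
time: 1.33
tool_pos: [0.3644, -0.2921, 0.2498]
eef_rot: [-179.8, -0.1, 4.9]
force: [-0.6, -0.0, -0.5]
finger_gap: 0.0855
t 1.3333 pos [ 0.3644 -0.2921  0.2498] rot [-1.7985e+02 -1.5000e-01  4.8800e+00] F [-0.6 -0.  -0.5] gap 0.0855
12.3 -33.7 0.1 -0.0004 -0.0004 0.0017
24.6 -67.3 0.2 -0.0008 -0.0007 0.0034
36.8 -101.0 0.3 -0.0011 -0.0011 0.0051
49.1 -134.6 0.4 -0.0015 -0.0015 0.0068
61.4 -168.3 0.5 -0.0019 -0.0019 0.0085
73.7 -202.0 0.5 -0.0023 -0.0022 0.0102
86.0 -235.6 0.6 -0.0027 -0.0026 0.0119
t 1.3333 pos [ 0.3644 -0.2921  0.2498] rot [-1.7985e+02 -1.5000e-01  4.8800e+00] F [-0.6 -0.  -0.5] gap 0.0855
176.9 -328.0 91.1 -0.0027 -0.0026 0.0119
```

```bash
python3 -m jog '12 -34 0 0 0 0; 25 -67 0 0 0 0; 37 -101 0 0 0 0.005; 49 -135 0 0 0 0.007; 61 -168 0 0 0 0.01; 74 -202 0 0 0 0.012; 86 -236 0 0 0 0.012; 120 -268 20 0 0 0.012; 150 -300 40 0 0 0.012; 177 -327 60 0 0 0.012' && python3 - <<'E'
from h import *
go([.513,.0484,.130],4.2)
E
```

```text
time: 2.17
tool_pos: [0.5049, 0.0386, 0.1992]
eef_rot: [-179.9, -0.3, 4.2]
force: [-0.1, -0.7, -0.7]
finger_gap: 0.0856
t 2.1667 pos [0.5049 0.0386 0.1992] rot [-179.88   -0.33    4.18] F [-0.1 -0.7 -0.7] gap 0.0856
8.4 -9.0 69.3 -0.0021 -0.0058 -0.0003
```

```bash
python3 -m jog '8.4 -9 30 -0.002 -0.006 0; 8.4 -9 60 -0.002 -0.006 0; 8.4 -9 69 -0.002 -0.006 0; 8.4 -9 69 -0.002 -0.006 0; 8.4 -9 69 -0.002 -0.006 0' && python3 - <<'E'
from h import *
from workcell import imaging
go([.513,.0484,.130],4.2)
O=np.array([513,49.6]);a=np.radians(184.2);X=np.array([np.cos(a),np.sin(a)]);Y=np.array([-np.sin(a),np.cos(a)])
for n in("scene","top"):
    f=imaging.grab_frame(n);cv2.imwrite(f"pics/{n}1.png",f["pixels"])
    Q=pts(f).reshape(-1,3)*1000;ok=f["z_map"].ravel()>0
    D=Q[:,:2]-O;cx=D@X;cy=D@Y;z=Q[:,2]
    for lo,hi in((115,140),(140,165),(165,190),(190,220),(220,260)):
        m=ok&(z>lo)&(z<hi)&(abs(cx)<70)&(abs(cy)<90)
        for sg in(1,-1):
            k=m&(cy*sg>0)
            if k.sum()>5: print(n,lo,hi,sg,k.sum(),"x",np.percentile(cx[k],[3,97]).round(1),"y",np.percentile(cy[k],[3,97]).round(1))
    pickle.dump(f,open(n+"1.pkl","wb"))
E
```

```text
time: 2.58
tool_pos: [0.5131, 0.0475, 0.1308]
eef_rot: [180.0, 0.0, 4.1]
force: [-0.3, -0.2, 0.6]
finger_gap: 0.0858
t 2.5833 pos [0.5131 0.0475 0.1308] rot [1.7999e+02 2.0000e-02 4.1100e+00] F [-0.3 -0.2  0.6] gap 0.0858
-0.0 -0.9 0.8 0.0003 0.0004 -0.0016
scene 140 165 1 73 x [-7.4 12.4] y [43.6 56.7]
scene 140 165 -1 63 x [ 0.5 12. ] y [-54.6 -41.7]
scene 165 190 1 113 x [ 0.3 13. ] y [43.7 62.9]
scene 165 190 -1 91 x [ 5.5 12.6] y [-58.1 -41.7]
scene 190 220 1 552 x [-9.  17.1] y [ 4.  72.3]
scene 190 220 -1 504 x [-9.9 17.3] y [-70.4  -3.5]
scene 220 260 1 741 x [-6.1 19.6] y [ 4.2 68.5]
scene 220 260 -1 674 x [-7.4 19.5] y [-66.8  -3.9]
top 190 220 -1 143 x [-17.8  14. ] y [-71.  -29.1]
top 220 260 -1 275 x [-14.6  12. ] y [-68.3 -25.1]
```

View pics/scene1.png

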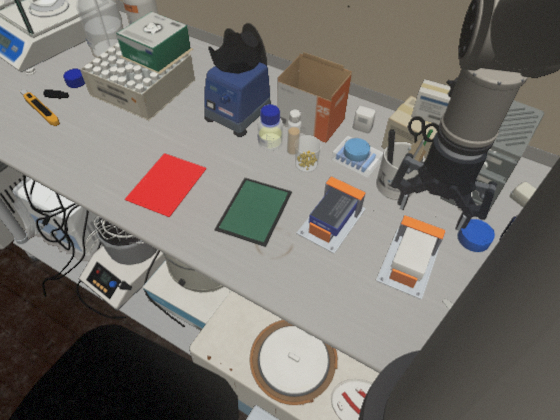

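View pics/top1.png

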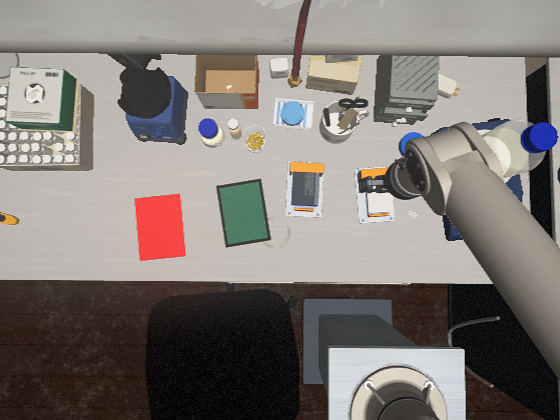

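```bash
python3 - <<'E'
from h import *
f=pickle.load(open("top1.pkl","rb"));P=pts(f)*1000
for v in range(110,330,15): print(v,[tuple(P[v,u].round(0).astype(int)) for u in range(400,560,25)])
E
```

```text
110 [(np.int64(697), np.int64(6), np.int64(87)), (np.int64(688), np.int64(-40), np.int64(120)), (np.int64(722), np.int64(-137), np.int64(6)), (np.int64(726), np.int64(-203), np.int64(-5)), (np.int64(724), np.int64(-260), np.int64(5)), (np.int64(726), np.int64(-324), np.int64(-1)), (np.int64(731), np.int64(-395), np.int64(-17))]
125 [(np.int64(685), np.int64(-16), np.int64(1)), (np.int64(685), np.int64(-77), np.int64(3)), (np.int64(687), np.int64(-139), np.int64(-1)), (np.int64(665), np.int64(-164), np.int64(83)), (np.int64(624), np.int64(-143), np.int64(242)), (np.int64(616), np.int64(-174), np.int64(274)), (np.int64(603), np.int64(-188), np.int64(328))]
140 [(np.int64(645), np.int64(-12), np.int64(17)), (np.int64(537), np.int64(80), np.int64(492)), (np.int64(535), np.int64(51), np.int64(504)), (np.int64(533), np.int64(22), np.int64(515)), (np.int64(591), np.int64(-134), np.int64(259)), (np.int64(580), np.int64(-152), np.int64(312)), (np.int64(577), np.int64(-187), np.int64(327))]
155 [(np.int64(612), np.int64(-16), np.int64(-2)), (np.int64(513), np.int64(87), np.int64(513)), (np.int
[... 3167 characters left out ...]
(4), np.int64(638))]
305 [(np.int64(135), np.int64(-241), np.int64(-881)), (np.int64(137), np.int64(-346), np.int64(-876)), (np.int64(155), np.int64(-403), np.int64(-744)), (np.int64(186), np.int64(-405), np.int64(-512)), (np.int64(211), np.int64(-406), np.int64(-332)), (np.int64(335), np.int64(21), np.int64(622)), (np.int64(338), np.int64(8), np.int64(643))]
320 [(np.int64(73), np.int64(-240), np.int64(-880)), (np.int64(76), np.int64(-342), np.int64(-868)), (np.int64(95), np.int64(-406), np.int64(-754)), (np.int64(145), np.int64(-378), np.int64(-452)), (np.int64(164), np.int64(-408), np.int64(-339)), (np.int64(320), np.int64(20), np.int64(619)), (np.int64(324), np.int64(10), np.int64(646))]
```

```bash
python3 -m jog '0 -0.7 30 0 0 -0.002; 0 -0.7 60 0 0 -0.002; 0 -0.7 85 0 0 -0.002; 0 -0.7 85 0 0 -0.002; 0 -0.7 85 0 0 -0.002' && python3 - <<'E'
from h import *
from workcell import imaging
go([.513,.0482,.0175],4.2)
f=imaging.grab_frame("scene");cv2.imwrite("pics/s2.png",cv2.resize(f["pixels"][180:310,350:510],None,fx=4,fy=4))
E
```

```text
time: 3.1
tool_pos: [0.5147, 0.0479, 0.048]
eef_rot: [180.0, -0.2, 4.2]
force: [-0.9, 0.4, 1.0]
finger_gap: 0.0851
t 3.1 pos [0.5147 0.0479 0.048 ] rot [179.96  -0.19   4.16] F [-0.9  0.4  1. ] gap 0.0851
-1.8 -0.5 30.5 0.0007 -0.0032 -0.0007
```

View pics/s2.png

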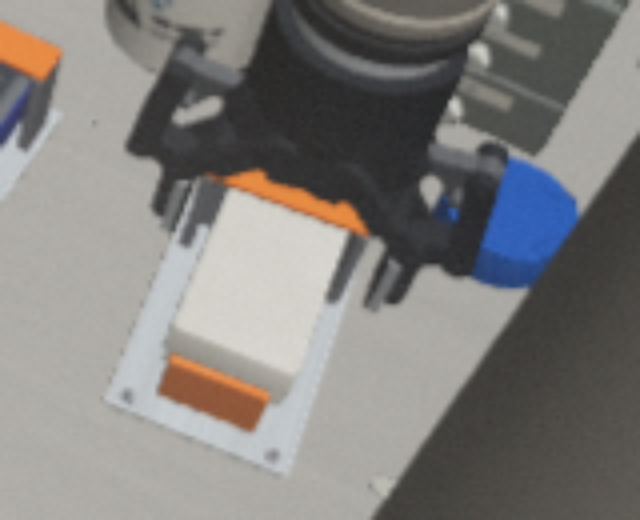

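The fingers straddle the box evenly: left tip at about (175,220), right tip at (378,300) in the crop. The next move goes down and closes.

```bash
python3 -m jog '-1.8 -0.5 15 0 -0.003 0; -1.8 -0.5 30 0 -0.003 0; -1.8 -0.5 30.5 0 -0.003 0; -1.8 -0.5 30.5 0 -0.003 0' && python3 -c "
from h import *
go([.513,.0482,.0175],4.2)"; python3 -m jog '0 0 0 0 0 0;0 0 0 0 0 0;0 0 0 0 0 0;0 0 0 0 0 0;0 0 0 0 0 0;0 0 0 0 0 0;0 0 0 0 0 0;0 0 0 0 0 0' 0.5 40
```

```text
time: 3.48
tool_pos: [0.5154, 0.0486, 0.0201]
eef_rot: [180.0, -0.3, 4.2]
force: [0.3, 0.5, -0.2]
finger_gap: 0.0852
t 3.4833 pos [0.5154 0.0486 0.0201] rot [179.96  -0.3    4.15] F [ 0.3  0.5 -0.2] gap 0.0852
-2.4 0.3 2.6 0.0007 -0.0052 -0.0008
time: 4.15
tool_pos: [0.5169, 0.0487, 0.0219]
eef_rot: [179.9, -0.5, 4.1]
force: [-0.9, -0.4, 6.4]
finger_gap: 0.0566
```

```bash
python3 - <<'E'
from h import *
from workcell import imaging
O=np.array([513,49.6]);a=np.radians(184.2);X=np.array([np.cos(a),np.sin(a)]);Y=np.array([-np.sin(a),np.cos(a)])
f=imaging.grab_frame("scene");cv2.imwrite("pics/s3.png",cv2.resize(f["pixels"][180:310,350:510],None,fx=4,fy=4))
Q=pts(f).reshape(-1,3)*1000;hsv=cv2.cvtColor(f["pixels"],cv2.COLOR_BGR2HSV).reshape(-1,3)
D=Q[:,:2]-O;cx=D@X;cy=D@Y;z=Q[:,2]
t=(hsv[:,1]<60)&(hsv[:,2]>120)&(abs(cx)<60)&(abs(cy)<45)&(z>44)&(z<60)
print("near end x by y",[round(np.percentile(cx[t&(abs(cy-c)<4)],98),1) for c in(-20,-10,0,10,20)])
print("y ext",[(np.percentile(cy[t&(abs(cx-c)<4)],[2,98]).round(1)) for c in(15,25,30,38)])
k=t&(abs(cy)<22)&(cx>12)&(cx<42)
A=np.c_[cx[k],cy[k],np.ones(k.sum())];print(np.linalg.lstsq(A,z[k],rcond=None)[0], k.sum())
go([.513,.0482,.0175],4.2)
E
```

```text
near end x by y [np.float64(46.0), np.float64(44.9), np.float64(45.6), np.float64(44.7), np.float64(46.1)]
y ext [array([-26.7,  27. ]), array([-27.2,  27.8]), array([-26.6,  26.5]), array([-27.5,  27.1])]
[-4.72322893e-03  5.44656794e-03  4.92077076e+01] 354
t 4.2 pos [0.5169 0.0487 0.0219] rot [179.94  -0.47   4.14] F [-0.5 -0.4  5.9] gap 0.0565
-4.0 0.3 4.4 0.0011 -0.0082 -0.0010
```

View pics/s3.png

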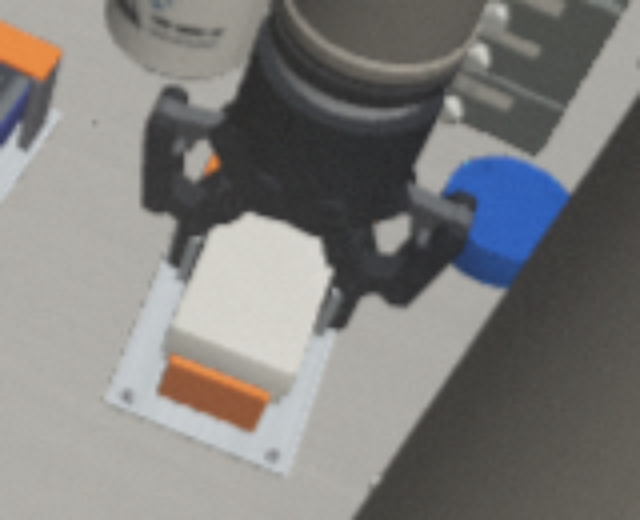

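```bash
cat >> h.py <<'E'
T0R=R.from_euler("xyz",[179.94,-.47,4.14],degrees=True);T0p=np.array([.5169,.0487,.0219])
a_=np.radians(184.2);CX=np.array([np.cos(a_),np.sin(a_),0]);CY=np.array([-np.sin(a_),np.cos(a_),0]);CO=np.array([.513,.0496,0])
B0R=R.from_euler("z",184.2,degrees=True);B0p=CO+.0012*CY+[0,0,.0335]
TB_R=T0R.inv()*B0R;TB_p=T0R.inv().apply(B0p-T0p)
def boxnow():
    from workcell import status
    s=status.observe();T=R.from_euler("xyz",s["eef_rot"],degrees=True)
    p=s["tool_pos"]+T.apply(TB_p);BR=T*TB_R
    d=p-CO;e=(B0R.inv()*BR).as_euler("xyz",degrees=True)
    print("t",s["time"],"box cradle xyz",np.round([d@CX*1e3,d@CY*1e3,d[2]*1e3],1),"rot rel cradle",e.round(2),"world",p.round(4),"F",s["force"].round(1),"gap",round(s["finger_gap"],4))
    return s,T
def boxrows(L):
    """L: list of (cradle x,y,z mm, tilt raising +x end deg)"""
    s,T=boxnow()
    for x,y,z,t in L:
        BR=B0R*R.from_rotvec([0,-np.radians(t),0]);Bp=CO+CX*x/1e3+CY*y/1e3+[0,0,z/1e3]
        worldrow(s,T,Bp,BR)
def worldrow(s,T,Bp,BR):
    G=BR*TB_R.inv();p=Bp-G.apply(TB_p)
    print(" ".join(f"{v:.1f}" for v in T.inv().apply(p-s["tool_pos"])*1e3)," ".join(f"{v:.4f}" for v in (T.inv()*G).as_rotvec()))
E
python3 -c "
from h import *
boxrows([(0,1.2,33.5+15.2*min(1,i/9+.05),18*i/9) for i in range(1,10)])"
```

```text
t 4.2 box cradle xyz [-0.   1.2 33.5] rot rel cradle [0. 0. 0.] world [0.5131 0.0484 0.0335] F [-0.5 -0.4  5.9] gap 0.0565
-0.4 0.0 -2.3 0.0000 -0.0349 0.0000
-0.8 0.0 -3.9 -0.0000 -0.0698 -0.0000
-1.2 0.0 -5.5 -0.0001 -0.1047 -0.0001
-1.6 0.1 -7.1 -0.0001 -0.1396 -0.0001
-2.0 0.1 -8.7 -0.0001 -0.1746 -0.0001
-2.4 0.1 -10.4 -0.0002 -0.2095 -0.0002
-2.8 0.1 -12.0 -0.0002 -0.2444 -0.0002
-3.2 0.1 -13.7 -0.0003 -0.2793 -0.0003
-3.7 0.1 -14.6 -0.0003 -0.3142 -0.0003
```

```bash
python3 -m jog '-0.4 0 -2.5 0 -0.035 0; -0.8 0 -4 0 -0.07 0; -1.2 0 -5.6 0 -0.105 0; -1.6 0 -7.2 0 -0.14 0; -1.6 0 -7.2 0 -0.14 0' - 60; python3 -c "
from h import *
boxrows([(0,1.2,33.5+15.2*min(1,i/9+.05),18*i/9) for i in range(4,10)])"
```

```text
time: 4.62
tool_pos: [0.5172, 0.0488, 0.0297]
eef_rot: [180.0, 7.4, 4.1]
force: [1.3, -0.8, -1.9]
finger_gap: 0.0561
t 4.6167 box cradle xyz [-2.   1.1 41.8] rot rel cradle [-0.05 -7.9  -0.04] world [0.5151 0.0487 0.0418] F [ 1.3 -0.8 -1.9] gap 0.0561
-1.9 0.1 1.0 -0.0009 -0.0018 -0.0007
-2.5 0.1 -0.6 -0.0009 -0.0367 -0.0007
-3.1 0.1 -2.1 -0.0010 -0.0716 -0.0007
-3.8 0.1 -3.7 -0.0010 -0.1065 -0.0008
-4.4 0.1 -5.3 -0.0011 -0.1414 -0.0008
-5.0 0.1 -6.2 -0.0011 -0.1763 -0.0008
```

```bash
python3 -m jog '-4 0 -0.2 0 -0.02 0; -4.5 0 -0.7 0 -0.038 0; -5 0 -2.1 0 -0.073 0; -5.6 0 -3.5 0 -0.108 0; -6.4 0 -4.8 0 -0.143 0; -7 0 -5.7 0 -0.178 0; -7 0 -5.7 0 -0.178 0'; python3 - <<'E'
from h import *
from workcell import imaging
boxrows([(0,1.2,48.7,18),(27,1.2,48.7,18)])
f=imaging.grab_frame("scene");cv2.imwrite("pics/s4.png",cv2.resize(f["pixels"][180:310,350:510],None,fx=4,fy=4))
E
```

```text
time: 5.2
tool_pos: [0.5116, 0.0485, 0.036]
eef_rot: [180.0, 17.7, 4.1]
force: [0.6, 0.6, -1.8]
finger_gap: 0.0564
t 5.2 box cradle xyz [ 1.5  1.  48.3] rot rel cradle [ -0.08 -18.15  -0.05] world [0.5116 0.0485 0.0483] F [ 0.6  0.6 -1.8] gap 0.0564
1.3 0.2 -0.9 -0.0017 0.0026 -0.0009
-24.4 0.2 7.3 -0.0017 0.0026 -0.0009
```

View pics/s4.png

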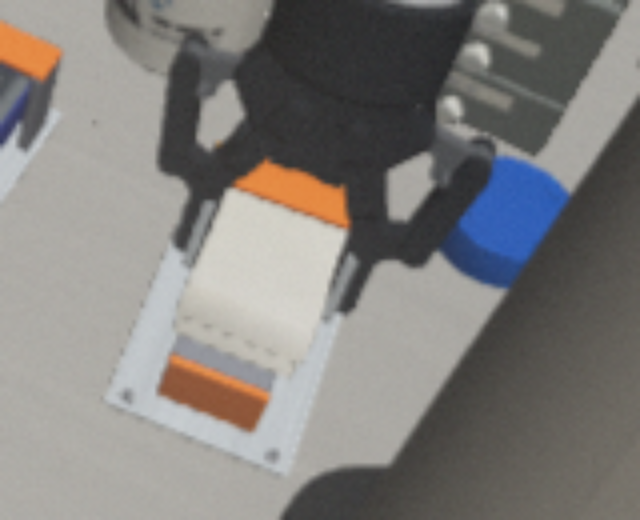

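The near end is up and clear of the stop (box front edge at about (235,350) in the crop, stop top at (220,370)). The next move draws it out.

```bash
python3 -m jog '-4 0 0.4 0 0 0; -8 0 1.6 0 0 0; -12 0 2.9 0 0 0; -16 0 4.2 0 0 0; -20 0 5.5 0 0 0; -24 0 6.7 0 0 0; -28 0 8 0 0 0; -30 0 8.6 0 0 0; -30 0 8.6 0 0 0'; python3 - <<'E'
from h import *
from workcell import imaging
boxrows([(32,1.2,49,18),(32,1.2,150,18),(32,1.2,150,0)])
f=imaging.grab_frame("scene");cv2.imwrite("pics/s5.png",cv2.resize(f["pixels"][180:310,350:510],None,fx=4,fy=4))
E
```

```text
time: 6.0
tool_pos: [0.4794, 0.0461, 0.037]
eef_rot: [180.0, 17.7, 4.1]
force: [-0.2, 0.1, -1.4]
finger_gap: 0.0557
t 6.0 box cradle xyz [33.8  1.1 49.2] rot rel cradle [ -0.05 -18.15  -0.05] world [0.4793 0.0461 0.0492] F [-0.2  0.1 -1.4] gap 0.0557
1.8 0.1 -0.4 -0.0012 0.0026 -0.0008
-28.8 0.2 -96.6 -0.0012 0.0026 -0.0008
-25.4 0.2 -98.4 -0.0007 0.3167 -0.0006
```

View pics/s5.png

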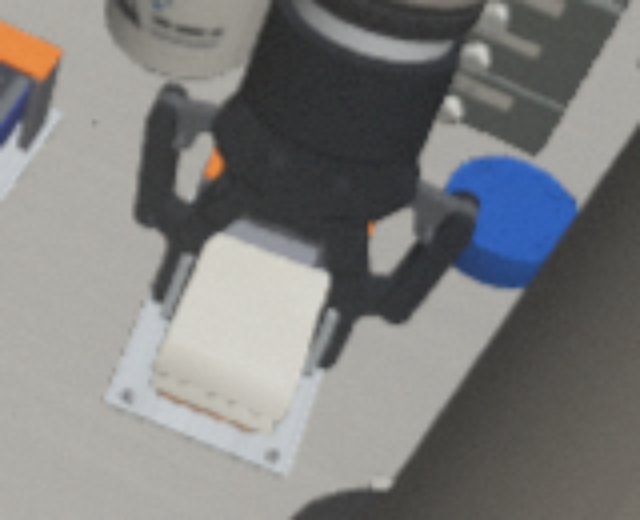

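```bash
python3 -m jog '-3 0 -10 0 0 0; -6 0 -20 0 0 0; -10 0 -35 0 0 0; -15 0 -50 0 0 0; -20 0 -65 0 0 0; -24 0 -80 0 0 0; -28 0 -92 0 0 0; -28 0 -97 0 0.05 0; -28 0 -97 0 0.1 0; -28 0 -97 0 0.15 0'; python3 - <<'E'
from h import *
s,T=boxnow()
for k in range(1,11):
    b=np.array([.4795,.046,.15])*(1-k/10)+np.array([.467,.3638,.15])*k/10
    worldrow(s,T,b,R.from_euler("z",184.2+5.7*k/10,degrees=True)*R.from_rotvec([0,-np.radians(max(0,9-3*k)),0]))
E
```

```text
time: 6.88
tool_pos: [0.4835, 0.0467, 0.1393]
eef_rot: [180.0, 8.8, 4.1]
force: [0.2, 0.2, -2.3]
finger_gap: 0.056
t 6.8833 box cradle xyz [ 31.5   0.7 151.3] rot rel cradle [-0.06 -9.27 -0.04] world [0.4816 0.0466 0.1513] F [ 0.2  0.2 -2.3] gap 0.056
-0.3 -31.4 1.3 -0.0024 0.0570 -0.0106
1.3 -63.2 0.9 -0.0030 0.1094 -0.0205
2.9 -95.1 0.4 -0.0031 0.1617 -0.0305
3.9 -126.9 0.3 -0.0039 0.1617 -0.0404
4.9 -158.7 0.1 -0.0046 0.1617 -0.0503
5.9 -190.5 -0.1 -0.0053 0.1617 -0.0603
7.0 -222.4 -0.2 -0.0060 0.1617 -0.0702
8.0 -254.2 -0.4 -0.0068 0.1617 -0.0801
9.0 -286.0 -0.5 -0.0075 0.1617 -0.0901
10.0 -317.8 -0.7 -0.0082 0.1616 -0.1000
```

```bash
python3 -m jog '0 -10 1 0 0.03 0; 0 -30 1 -0.002 0.06 -0.01; 1 -58 1 -0.003 0.1 -0.02; 3 -88 0.5 -0.003 0.14 -0.03; 4 -118 0.5 -0.004 0.162 -0.04; 5 -148 0 -0.005 0.162 -0.05; 6 -178 0 -0.005 0.162 -0.06; 7 -206 0 -0.006 0.162 -0.07; 7.5 -230 0 -0.007 0.162 -0.075; 8 -254 0 -0.007 0.162 -0.08'; python3 - <<'E'
from h import *
s,T=boxnow()
for z in(.10,.06):worldrow(s,T,np.array([.467,.3638,z]),R.from_euler("z",189.9,degrees=True))
E
```

```text
time: 7.72
tool_pos: [0.4729, 0.3023, 0.1389]
eef_rot: [179.9, -0.5, 8.7]
force: [1.2, -0.0, -0.9]
finger_gap: 0.056
t 7.7167 box cradle xyz [  25.3 -254.6  150.5] rot rel cradle [0.01 0.04 4.61] world [0.4692 0.3017 0.1505] F [ 1.2 -0.  -0.9] gap 0.056
6.8 -61.9 50.5 0.0004 -0.0007 -0.0191
6.5 -61.9 90.5 0.0004 -0.0007 -0.0191
```

```bash
python3 -m jog '2 -16 5 0 0 -0.005; 4 -35 10 0 0 -0.01; 6 -50 18 0 0 -0.019; 6.6 -60 30 0 0 -0.019; 6.6 -62 45 0 0 -0.019; 6.6 -62 62 0 0 -0.019; 6.6 -62 78 0 0 -0.019; 6.6 -62 86 0 0 -0.019; 6.6 -62 90 0 0 -0.019; 6.6 -62 90 0 0 -0.019'; python3 - <<'E'
from h import *
from workcell import imaging
s,T=boxnow()
for z in(.03,.0195):worldrow(s,T,np.array([.467,.3638,z]),R.from_euler("z",189.9,degrees=True))
f=imaging.grab_frame("scene");cv2.imwrite("pics/s6.png",cv2.resize(f["pixels"][100:260,170:370],None,fx=4,fy=3.75))
P=pts(f)*1000;hsv=cv2.cvtColor(f["pixels"],cv2.COLOR_BGR2HSV)
m=(hsv[...,1]<60)&(hsv[...,2]>130)&(P[...,2]>30)&(P[...,2]<110)&(abs(P[...,0]-467)<90)&(abs(P[...,1]-364)<70)
Q=P[m];print(rect(Q),len(Q),np.percentile(Q[:,2],[3,10,50,90,97]))
t=Q[Q[:,2]>np.percentile(Q[:,2],50)-4];A=np.c_[t[:,:2]-[467,364],np.ones(len(t))];print(np.linalg.lstsq(A,t[:,2],rcond=None)[0])
E
```

```text
time: 8.55
tool_pos: [0.4706, 0.3639, 0.0482]
eef_rot: [179.9, -0.4, 9.8]
force: [0.1, -0.3, -1.7]
finger_gap: 0.0561
t 8.55 box cradle xyz [  23.1 -316.2   59.9] rot rel cradle [ 0.08 -0.04  5.66] world [0.4668 0.3632 0.0599] F [ 0.1 -0.3 -1.7] gap 0.0561
0.0 -0.6 29.8 0.0014 0.0007 -0.0006
-0.0 -0.7 40.3 0.0014 0.0007 -0.0006
(array([458866.1, 369513.9]), array([81819.5, 74542.7]), 9.6) 1107 [49.62643838 59.46038942 74.53261269 76.40124557 77.23983017]
[9.71619199e-03 2.14054231e-03 7.52336140e+01]
```

View pics/s6.png

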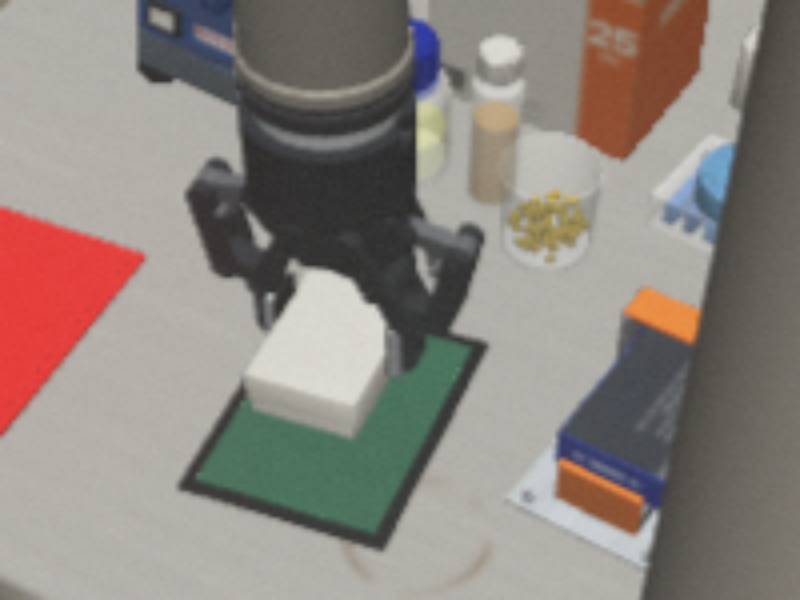

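```bash
python3 -m jog '0 -0.6 8 0 0 0; 0 -0.6 16 0 0 0; 0 -0.6 24 0 0 0; 0 -0.6 30 0 0 0; 0 -0.6 34 0 0 0; 0 -0.6 37 0 0 0; 0 -0.6 38 0 0 0; 0 -0.6 38 0 0 0'; python3 - <<'E'
from h import *
s,T=boxnow()
worldrow(s,T,np.array([.467,.3638,.0195]),R.from_euler("z",189.9,degrees=True))
E
```

```text
time: 9.27
tool_pos: [0.4711, 0.365, 0.0108]
eef_rot: [179.9, -0.5, 9.8]
force: [1.4, -0.6, -1.6]
finger_gap: 0.0556
t 9.2667 box cradle xyz [  22.5 -317.2   22.4] rot rel cradle [0.04 0.02 5.67] world [0.4674 0.3643 0.0224] F [ 1.4 -0.6 -1.6] gap 0.0556
-0.5 0.5 2.9 0.0007 -0.0003 -0.0004
```

```bash
python3 -m jog '0 0.3 1 0 0 0; 0 0.3 2 0 0 0; 0 0.3 3 0 0 0; 0 0.3 4 0 0 0; 0 0.3 4 0 0 0'; python3 - <<'E'
from h import *
s,T=boxnow()
worldrow(s,T,np.array([.467,.3638,.0195]),R.from_euler("z",189.9,degrees=True))
E
```

```text
time: 9.68
tool_pos: [0.4714, 0.3648, 0.0083]
eef_rot: [179.9, -0.5, 9.8]
force: [-2.6, -2.7, 9.1]
finger_gap: 0.0561
t 9.6833 box cradle xyz [  22.2 -317.1   19.9] rot rel cradle [0.08 0.05 5.66] world [0.4677 0.3642 0.0199] F [-2.6 -2.7  9.1] gap 0.0561
-0.7 0.3 0.4 0.0013 -0.0009 -0.0006
```

Contact with the mat is made at about 9 N, so the next move opens the gripper.

```bash
python3 -m jog '0 0 0 0 0 0;0 0 0 0 0 0;0 0 0 0 0 0;0 0 0 0 0 0;0 0 -1 0 0 0;0 0 -2 0 0 0' 1; python3 - <<'E'
from h import *
from workcell import imaging
boxnow()
f=imaging.grab_frame("scene");cv2.imwrite("pics/s7.png",cv2.resize(f["pixels"][100:260,170:370],None,fx=4,fy=3.75))
E
```

```text
time: 10.18
tool_pos: [0.4714, 0.3648, 0.0102]
eef_rot: [179.9, -0.5, 9.8]
force: [-0.2, 0.5, 0.5]
finger_gap: 0.0856
t 10.1833 box cradle xyz [  22.2 -317.    21.8] rot rel cradle [0.08 0.03 5.66] world [0.4676 0.3641 0.0218] F [-0.2  0.5  0.5] gap 0.0856
```

View pics/s7.png

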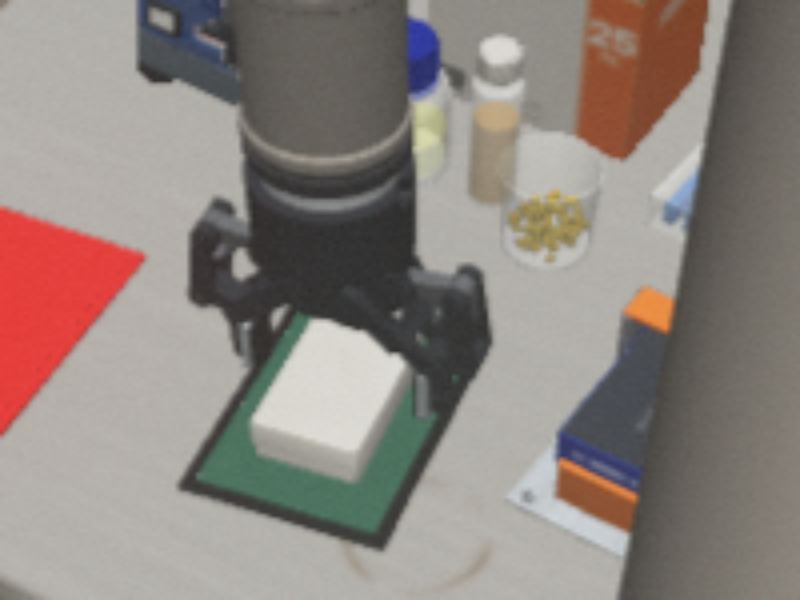

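Released, with the fingers clear on both sides. Now retracting straight up.

```bash
python3 -m jog '0 0 -8 0 0 0;0 0 -20 0 0 0;0 0 -40 0 0 0;0 0 -65 0 0 0;0 0 -95 0 0 0;0 0 -125 0 0 0;0 0 -155 0 0 0;0 0 -180 0 0 0;0 0 -190 0 0 0;0 0 -190 0 0 0'; python3 - <<'E'
from h import *
from workcell import imaging
for n in("scene","top"):
    f=imaging.grab_frame(n);cv2.imwrite(f"pics/{n}8.png",f["pixels"])
    P=pts(f)*1000;hsv=cv2.cvtColor(f["pixels"],cv2.COLOR_BGR2HSV)
    m=(hsv[...,1]<60)&(hsv[...,2]>130)&(abs(P[...,2]-35)<4)&(abs(P[...,0]-467)<90)&(abs(P[...,1]-364)<70)
    t=P[m];print(n,len(t))
    if len(t)>50: print(rect(t/1000),np.median(t[:,2]),np.linalg.lstsq(np.c_[t[:,:2]-[467,364],np.ones(len(t))],t[:,2],rcond=None)[0])
    b=(abs(P[...,2]-4)<3)&(P.sum(-1)>0)&(f["pixels"].astype(int).sum(-1)<260)&(abs(P[...,0]-467)<100)&(abs(P[...,1]-364)<80)
    b=cv2.morphologyEx(b.astype(np.uint8),cv2.MORPH_OPEN,np.ones((3,3)))>0
    print(" mat",rect(P[b]/1000))
E
```

```text
time: 11.07
tool_pos: [0.4709, 0.3666, 0.2043]
eef_rot: [-180.0, -0.9, 9.8]
force: [0.2, 0.3, -0.2]
finger_gap: 0.0854
scene 1026
(array([466.1, 364.4]), array([92. , 57.7]), 9.4) 35.02471036608307 [1.64439813e-03 3.31022856e-03 3.49938836e+01]
 mat (array([446.2, 327.9]), array([ 88.8, 176.1]), 63.9)
top 0
 mat (array([0., 0.]), array([0., 0.]), 0.0)
```

View pics/scene8.png

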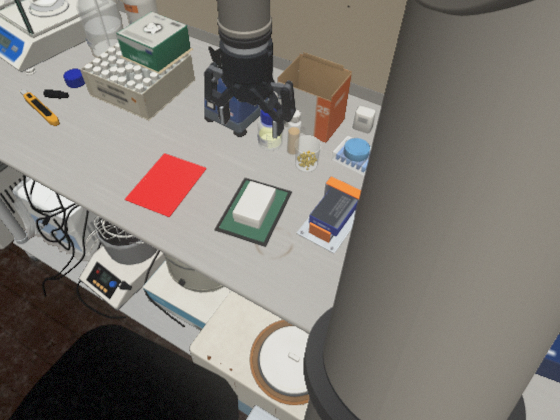

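The white box lies flat in the middle of the green mat at (254,205), with its top at z = 35 mm. The blue box at (335,212) is untouched and the gripper is well clear.

```bash
python3 -c "
from workcell import robot
print(robot.sign_off())"
```

```text
the job is handed in; nothing more can be done
None
```

The white box is lying flat in the middle of the green mat, and the job was handed in after about 11 s of robot time. I gripped the box across its width, tilted it 18° by raising the near end, and drew it about 34 mm out from under the lip. I then lifted it clear, levelled it, lowered it onto the mat (about 9 N at contact), released it and retracted about 190 mm.

**Checks from the last scene-camera picture:**
- **Position:** the box centre measured (466, 364) mm, against (465, 365) mm for the mat centre from the same camera at the start. The offset is about 1–2 mm.
- **Flatness:** the box top is at z = 35 mm, level to within 0.2°, and in line with the mat's edges to about half a degree.
- **Blue box:** it looks unmoved in its cradle, judged by eye only.

**Checks that failed or disagreed:**
- **Final top-camera check:** it gave no reading, most likely because the arm blocked the view.
- **Mat re-measurement:** in the last picture the box hid part of the mat, so that fit was unusable and I compared against the first one.
- **Camera disagreement:** the two cameras differed by about 3 mm in x at the start (468 against 465 mm for the mat). I aimed between them.
- **Drift:** the arm moved 2–4 mm off its targets while gripping and tilting, which I corrected as I went.

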